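Rock the angle gauge to its set hand and hold it there

ROBOT

A 6-joint arm with a two-finger parallel gripper is mounted at the origin on the work surface; the furniture and walls round the work are solid. World frame = base frame: x ahead of the robot, y to its left, z up, the work surface at z = 0. Lengths are in m, angles in degrees, forces in N, time in s.
With the tool pointing down it reaches from about 0.375 to 0.9 m from the base axis. Payload 3.1 kg.
Tool frame: the origin (TCP) lies midway between the tips of the shut fingers; the grasp point (between the pads) lies 19 mm behind it; z points along the fingers, y is the line along which they close (so a half turn about z gives the same grasp; the last joint's range is limited). The gripper opens to 87 mm and grips with 3 to 60 N. Pads are 19 mm wide; open, the fingers measure 117 mm over their backs; the gripper's body (75 mm by 190 mm) begins 51 mm behind the grasp point.
Start: joints at [-84.368, 30.224, 82.088, -0, 67.689, -10.227], TCP at [0.171, -0.601, 0.223] pointing down, gripper open.
Joint ranges: [-176.69, 176.69], [-43.24, 126.21], [12.49, 139.97], [-82, 262], [0, 151.66], [-163.58, 163.58]. Speed limits (degrees/s): [159.86, 159.86, 180, 180, 180, 180].

INTERFACE

Orientations are given as a 3x3 rotation matrix whose columns are the frame's x, y, z axes.
In Python, from rig import read_state, optics, bot gives the robot as it stands. The module is installed in compiled form; this text tells all that it offers.
- The arm moves only by the tool send_rows, never from a script. Its argument "commands" is a list of rows, each a list of 7 numbers: the turn, a rotation vector about the tool's x, y, z in units of 5 degrees (1.0 is 5 degrees), then the shift along the tool's x, y, z in units of 30 mm (1.0 is 30 mm), then the opening, from 0 (shut) to 1 (fully open). In form: [[rx, ry, rz, tx, ty, tz, gripper], ...]. A call has 1 to 20 rows; each row is the pose to reach, as a shift and turn from the pose commanded when the call began, along the tool's axes at that moment; what a row does not reach only later rows make up. A row lasts 1/12 s, in which the tool goes at most 41.7 mm and 7.16 degrees, less where a joint would pass 70% of its speed; a pose out of reach is approached as far as the arm can. A call with a gripper value outside its range is refused whole. The fingers move at their own pace and stop on an object; the grip force is fixed at half the most. Time passes only in rows, so rows that repeat a pose let the fingers close. It gives the time, the measured TCP pose, the force, the opening and the grip force at its end, in the units of the state.
- read_state(): the state, without advancing time (a new reading comes with each control period).
- optics.capture(name): name is "scene" or "side" or "wrist"; returns a dict with "image" (480x640x3 uint8, blue, green, red), "intrinsics" (3x3 intrinsics, pixels), "k1" (the pictures are not rectified: a ray, as slopes to the right and down, at radius r is drawn at 1 + k1 r^2 times it, then the intrinsics apply), "extrinsics" (4x4, takes a point from world to camera coordinates); the wrist camera has in their place "T_tool_cam" (4x4, takes a point from camera to tool coordinates, whose origin is the TCP and whose axes are the flange's). Camera axes: x right, y down, z forward; pixel columns grow to the right and rows downward; lengths in m; the calibration is good to about 2 mm. A picture is of the moment at which its call begins: read the wrist's pose just before it. There is no depth.
- bot.hand_in(): hands the job in; it is judged then, once.
The state is a dict: "time_s": time; "joint_positions": joint angles; "qvel": joint speeds; "tau": joint torques, N m; "position": TCP position; "tcp_rot": TCP orientation; "force": force on the tool from outside, world axes, zero at the start; "moment": the same for the moment, N m; "opening": opening from 0.0 (shut) to 1.0 (fully open); "grasp_force": force on a finger pad.
Only numpy, scipy, OpenCV 4.12 (cv2) and the standard library are available. Lean on these libraries where they do the work, as an engineer would, in place of code of your own. Each camera call takes 0.05 s, during which the arm holds its last target. There are 200 camera calls.

TASK

Draw the angle gauge out of the open front of its holder, where two lips hang over its base, and stand the middle of its base squarely across the rounded ridge of the timber offcut. Rock it there until its swinging pointer settles over the set hand on the dial, as for reading off a bevel, and keep holding it so: finish with the gauge still in the gripper, resting lightly on the ridge and still. Do not disturb the jars and other things round about.

Things in the scene. Friction and masses are not known exactly. Their poses are not given: they have to be found in the camera images.
- gauge: Angle gauge: an upright round aluminium dial (128 mm across, 14 thick, centre 80 mm up) on a flat base plate 44 (x) x 110 (y) x 8 mm (z), with a black grip block on top, 22 (x) x 36 (y) mm, from 142 to 192 mm up. Total about 0.3 kg, mass varies. Origin: centre of the base's underside; z up, y along the base, dial faces -x.
- pointer (a joint): Dark pendulum needle with a round bob, hanging from the dial's centre, 56 mm long; swings freely and rings for about a second. Angle in the dial (rad) about the gauge's +x: 0 points at the base, positive swings to the gauge's +y. With the gauge turned by angle a about its +x from upright, it settles at -a.
- set_hand (a joint): Stiff brass hand with a broad square end, also 56 mm long on the dial's centre, that marks the wanted reading; same angle convention as the pointer, set between 0.15 and 0.34 rad and stays put in the dial.
- pointer_tip (a point): Free end of the pointer, 56 mm from the dial's axis.
- mark_tip (a point): Free end of the set hand, 56 mm from the dial's axis.
- holder: Fixed low plywood channel 70 (x) x 135 (y) x 24.5 mm; the gauge starts in it, same centre and axes, on its 6 mm floor. Two metal lips (x -23 to +33 mm) hang 4.5 mm above the outer 12 mm of each end of the gauge's base, 2.5 mm side play; closed behind (+x), open in front (-x). Gauge comes free after 45 mm of travel to the holder's -x. Origin: centre of underside.
- offcut: Fixed timber offcut 90 (x) x 130 (y) x 30 mm, with one shoulder (at -y) 37 mm high, and along its middle a ridge parallel to its x axis: 28 mm wide, 84 long, with a half-round top of 14 mm radius whose crown is 56 mm up. Origin: centre of its underside, z up.
- ridge_top (a point): Middle of the ridge's crown.
- cream_jar: Bystander: cream jar with black lid, 81 mm wide, 119 high mm; origin at its underside.
- ink_a: Bystander: brown ink jar, 61 mm wide, 98 high mm; origin at its underside.
- brush_tin: Bystander: tin, 76 mm wide, 58 high mm; origin at its underside.
- eraser: Bystander: eraser, 22x45x13 mm; origin at its underside.
- charcoal_stub: Bystander: black charcoal stub, 11x34x11 mm; origin at its underside.
- tube_a: Bystander: paint tube lying down, 43x146x29 mm; origin at its underside.
- masking_tape: Bystander: roll of tape lying flat, 96 mm wide, 25 high mm; origin at its underside.
Things that resemble listed ones, but are neither listed nor needed, are in the scene too. Leave any blue or orange look-alike of the holder alone.

How it is judged (in metres and radians):
On the way, in this order (a step that is already met when the one before it is completed fails the run):
1. the gauge has been drawn out of the holder's front, clear of the lips (x of gauge in the frame of holder below -0.048 m), for 0.1 s.
2. the middle of the gauge's base bears on the ridge, square across it (horizontal distance between gauge and ridge_top below 0.02 m and z of gauge in the frame of ridge_top above -0.006 m and angle between the x axis of gauge and the x axis of offcut, either way round below 0.26 rad and contact force between gauge and offcut above 0.4 N), for 0.2 s.
At the end, for the whole second after the job is handed in: Gripped gauge bears on the ridge with 0.4 to 15 N, base centre within 20 mm of the crown's middle and under 6 mm below it, square across within 15 degrees; pointer tip within 3.5 mm (3.6 degrees) of the set hand's tip; pointer below 0.15 rad/s, gauge below 20 mm/s; off the holder (all of step 2 and contact force between gauge and offcut below 15 N and contact force between the fingers and gauge above 2 N and distance between pointer_tip and mark_tip below 0.0035 m and velocity of joint pointer between -0.15 and 0.15 rad/s and linear speed of gauge below 0.02 m/s and contact force between gauge and holder below 0.1 N); the arm keeps its last pose, push and grip.
It fails at once if a bystander was moved more than 30 mm (distance of any of cream_jar, ink_a, brush_tin, eraser, charcoal_stub, tube_a, masking_tape from where it was at the start of the episode above 0.03 m).
It also fails if it takes over 54 s, if anything falls off the work surface, if the arm or the gripper's body presses on something with over 40 N, if the wrist force passes 120 N, or if a joint passes its speed limit or range.

## Working session

There is one attempt and no reset: what is moved stays moved. The work goes in short steps, Python scripts to look and compute and a tool call to move; the robot and the scene stay as the last step left them, time stands still between calls to the robot, and variables do not carry over. Pictures are saved under pics/ and viewed, at most 13 in all, crops included, and the job is handed in when it is done.

Besides the shell and the picture viewer there is one more tool, called after "Emit:" as name(argument=value, ...) on one line, values as JSON. send_rows: Moves the arm, as the interface text tells. Its arguments: {"type":"object","properties":{"commands":{"type":"array","items":{"type":"array","items":{"type":"number"}}}},"required":["commands"]}

```bash
mkdir -p pics; cat > h.py <<'E'
import numpy as np, cv2, json
from rig import read_state, optics, bot
def cap(n,save=None):
    s=read_state(); c=optics.capture(n)
    if n=="wrist":
        T=np.eye(4);T[:3,:3]=np.array(s["tcp_rot"]);T[:3,3]=s["position"]
        c["extrinsics"]=np.linalg.inv(T@np.array(c["T_tool_cam"]))
    if save: cv2.imwrite("pics/"+save,c["image"]); np.savez("pics/"+save+".npz",**{k:np.array(c[k]) for k in("image","intrinsics","k1","extrinsics")})
    return c
def load(save): return dict(np.load("pics/"+save+".npz"))
def ray(c,uv):
    K=np.array(c["intrinsics"]);E=np.array(c["extrinsics"]);k1=float(c["k1"])
    d=np.array([(uv[0]-K[0,2])/K[0,0],(uv[1]-K[1,2])/K[1,1]]);p=d.copy()
    for _ in range(20): p=d/(1+k1*(p@p))
    R=E[:3,:3];return -R.T@E[:3,3], R.T@np.array([p[0],p[1],1])
def onz(c,uv,z):
    o,d=ray(c,uv);return o+d*(z-o[2])/d[2]
def proj(c,P):
    K=np.array(c["intrinsics"]);E=np.array(c["extrinsics"]);q=E[:3,:3]@np.array(P)+E[:3,3];p=q[:2]/q[2];p=p*(1+float(c["k1"])*(p@p))
    return np.array([K[0,0]*p[0]+K[0,2],K[1,1]*p[1]+K[1,2]])
def tri(*cr):
    A=np.zeros((3,3));b=np.zeros(3)
    for c,uv in cr:
        o,d=ray(c,uv);d/=np.linalg.norm(d);M=np.eye(3)-np.outer(d,d);A+=M;b+=M@o
    return np.linalg.solve(A,b)
E
python3 - <<'E'
from h import *
for n in("scene","side","wrist"):
    c=cap(n,n+"0.png");print(n,np.round(c["extrinsics"],3).tolist(),np.round(c["intrinsics"],1).tolist(),c["k1"])
s=read_state();print(s)
E
```

```text
scene [[0.616, -0.788, -0.003, -0.269], [-0.425, -0.329, -0.843, 0.267], [0.663, 0.521, -0.537, 1.136], [0.0, 0.0, 0.0, 1.0]] [[454.0, 0.0, 327.1], [0.0, 454.0, 245.7], [0.0, 0.0, 1.0]] -0.10816461997068515
side [[-0.899, -0.437, 0.004, 0.411], [-0.299, 0.608, -0.736, 0.181], [0.32, -0.663, -0.677, 1.073], [0.0, 0.0, 0.0, 1.0]] [[438.8, 0.0, 319.0], [0.0, 438.8, 230.2], [0.0, 0.0, 1.0]] -0.047398347895211114
wrist [[0.274, -0.962, -0.002, -0.624], [-0.924, -0.264, 0.277, -0.034], [-0.266, -0.074, -0.961, 0.392], [0.0, 0.0, 0.0, 1.0]] [[380.0, 0.0, 317.2], [0.0, 380.0, 237.1], [0.0, 0.0, 1.0]] -0.037209725511508016
{'time_s': 0.15, 'joint_positions': array([-8.43675754e+01,  3.02676095e+01,  8.21397229e+01, -1.49471858e-03,
        6.76886614e+01, -1.02261956e+01]), 'qvel': array([-0.02780414, -0.09377044, -0.19671984, -0.03244587,  0.05055961,
       -0.07590024]), 'tau': array([ 5.66246508e-04, -4.40429163e+01, -1.76843011e+01,  6.32947334e-02,
        5.52462554e-02, -9.90372200e-05]), 'position': array([ 0.17076708, -0.6006351 ,  0.22178589]), 'tcp_rot': array([[ 9.61936229e-01,  2.73273956e-01, -1.88452888e-04],
       [ 2.73273884e-01, -9.61934827e-01,  1.66495001e-03],
       [ 2.73708080e-04, -1.65307499e-03, -9.99998596e-01]]), 'force': array([ 0.00084952, -0.74523023, -0.30076204]), 'moment': array([-0.02144645, -0.00622513,  0.03082678]), 'grasp_force': 0.0, 'opening': 0.9992687011953926}
```

View pics/scene0.png

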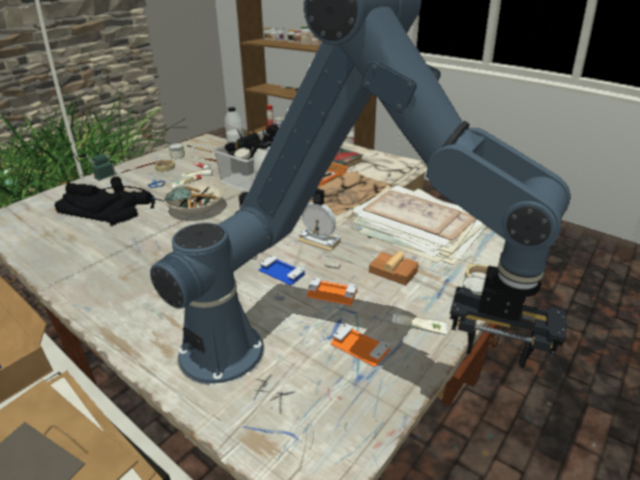

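View pics/side0.png

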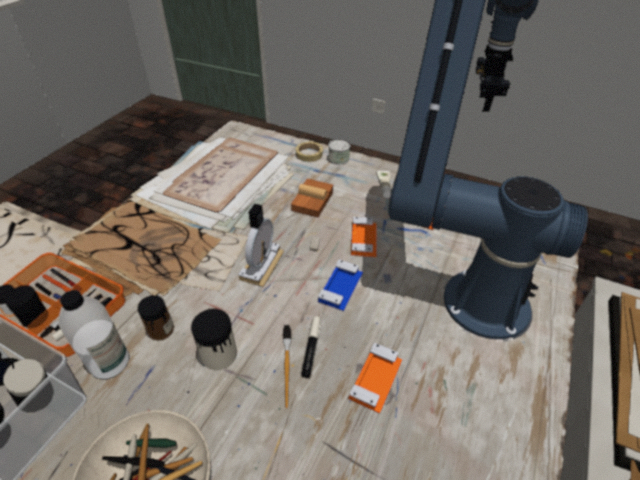

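Scene: the gauge stands in a plywood holder at about scene (318,225) / side (260,248). The offcut with its ridge is at scene (393,265) / side (313,197). Blue and orange empty channels are the look-alikes: scene (282,271), (331,291), (360,345). The plywood holder with the dial in it fits the description. I'll confirm it in an enlarged crop.

```bash
python3 - <<'E'
from h import *
a=load("side0.png")["image"][170:300,225:345];b=load("scene0.png")["image"][180:290,290:425]
A=cv2.resize(a,None,fx=3.3,fy=3.3,interpolation=cv2.INTER_CUBIC);B=cv2.resize(b,None,fx=2.9,fy=2.9,interpolation=cv2.INTER_CUBIC)
H=max(A.shape[0],B.shape[0]);o=np.zeros((H,A.shape[1]+B.shape[1],3),np.uint8);o[:A.shape[0],:A.shape[1]]=A;o[:B.shape[0],A.shape[1]:]=B
print(o.shape,A.shape);cv2.imwrite("pics/crop1.png",o)
E
```

```text
(429, 788, 3) (429, 396, 3)
```

View pics/crop1.png

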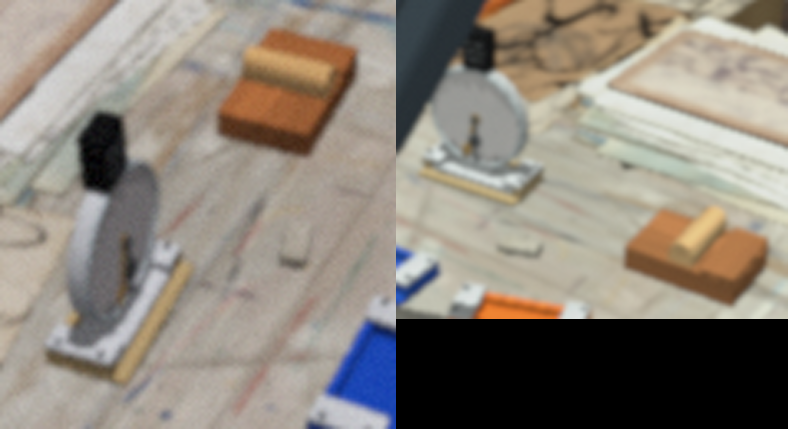

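The crop confirms it. The gauge with its brass hand and dark pointer sits in the plain plywood holder with white metal lips, dial facing the robot side. The brown offcut with a light ridge is off to the right.

```bash
python3 - <<'E'
from h import *
S=load("scene0.png");D=load("side0.png")
s=lambda x,y:(290+(x-396)/2.9,180+y/2.9); d=lambda x,y:(225+x/3.3,170+y/3.3)
print("holder front corners scene",onz(S,s(421,175),0),onz(S,s(522,201),0),"right back",onz(S,s(543,172),0.018))
print("side",onz(D,d(122,382),0),onz(D,d(191,272),0),"left",onz(D,d(48,362),0))
print("grip", tri((S,s(480,48)),(D,d(103,150))))
print("ridge ends side",onz(D,d(247,58),.05),onz(D,d(330,83),.05), "scene",onz(S,s(718,218),.05),onz(S,s(685,250),.05))
print("offcut tri ridge mid",tri((S,s(702,228)),(D,d(289,68))))
E
```

```text
holder front corners scene [0.5226463  0.19340473 0.        ] [0.5512308  0.06242481 0.        ] right back [0.59428613 0.0641797  0.018     ]
side [5.24524270e-01 1.92920576e-01 1.11022302e-16] [0.53507445 0.06604997 0.        ] left [0.58694355 0.20109172 0.        ]
grip [0.56144393 0.13065286 0.17332779]
ridge ends side [ 0.59797007 -0.15571108  0.05      ] [ 0.51339529 -0.15578729  0.05      ] scene [ 0.59199688 -0.17147384  0.05      ] [ 0.51889821 -0.17459394  0.05      ]
offcut tri ridge mid [ 0.56228813 -0.16663     0.04727881]
```

Emit:
send_rows(commands=[[0,0,0,0,0,-3,1],[0,0,0,0,0,-5.3,1],[0,0,0,0,0,-5.3,1],[0,0,1.8,15.9,-15.6,-5.3,1],[0,0,1.8,15.9,-15.6,-5.3,1],[0,0,1.8,15.9,-15.6,-5.3,1],[0,0,1.8,15.9,-15.6,-5.3,1],[0,0,1.8,15.9,-15.6,-5.3,1],[0,0,1.8,15.9,-15.6,-5.3,1],[0,0,1.8,15.9,-15.6,-5.3,1],[0,0,1.8,15.9,-15.6,-5.3,1],[0,0,1.8,15.9,-15.6,-5.3,1],[0,0,1.8,15.9,-15.6,-5.3,1],[0,0,1.8,15.9,-15.6,-5.3,1],[0,0,1.8,15.9,-15.6,-5.3,1],[0,0,1.8,15.9,-15.6,-5.3,1],[0,0,1.8,15.9,-15.6,-5.3,1],[0,0,1.8,15.9,-15.6,-5.3,1],[0,0,1.8,15.9,-15.6,-5.3,1],[0,0,1.8,15.9,-15.6,-5.3,1]])

```text
time_s: 1.82
position: [0.5041, -0.0147, 0.3817]
tcp_rot: [[0.992, 0.127, 0.003], [0.127, -0.992, 0.003], [0.003, -0.003, -1.0]]
force: [-0.3, -0.6, 0.2]
opening: 0.999
grasp_force: 0.0
```

```bash
python3 - <<'E'
from h import *
c=cap("wrist","wrist1.png");s=read_state();print(s["time_s"],s["position"],s["tcp_rot"].round(3).tolist(),s["force"],np.round(ray(c,(320,240)),3))
cap("side","side1.png");cap("scene","scene1.png")
for P in [(.567,.133,.15),(.556,-.166,.056)]: print(proj(c,P))
E
```

```text
1.8667 [ 0.50287834 -0.01707489  0.38136837] [[0.992, 0.126, 0.0], [0.126, -0.992, 0.001], [0.0, -0.001, -1.0]] [ 0.18228283 -1.08177376 -0.23173601] [[ 0.58  -0.005  0.545]
 [-0.278 -0.04  -0.96 ]]
[180.38660168 124.24850884]
[440.88167885 165.17359839]
```

View pics/wrist1.png

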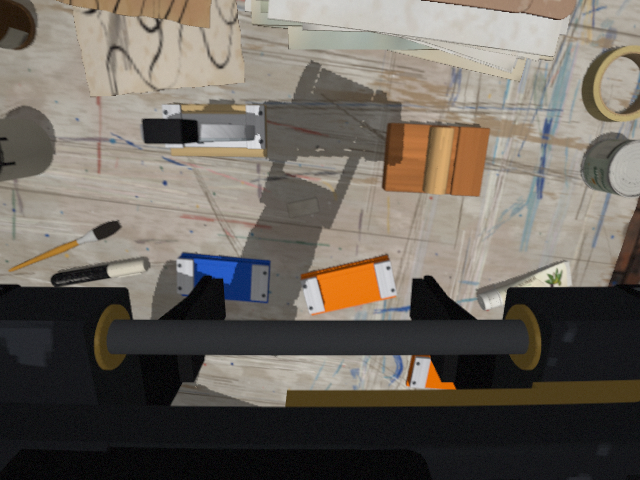

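Wrist view: the gauge and its holder are at (205,130), with the grip top at (170,131). The offcut is at (437,160) with its ridge at (440,160). The eraser is at (303,205), and the blue and orange look-alikes are below.

```bash
python3 - <<'E'
from h import *
im=load("wrist1.png")["image"]
A=cv2.resize(im[90:170,130:275],None,fx=5.4,fy=5.4,interpolation=cv2.INTER_CUBIC)[:, :783]
B=cv2.resize(im[112:204,375:500],None,fx=1.8,fy=1.8,interpolation=cv2.INTER_CUBIC)
D=load("side1.png")["image"];C=cv2.resize(D[170:225,280:345],None,fx=3,fy=3,interpolation=cv2.INTER_CUBIC)
Sc=load("scene1.png")["image"];F=cv2.resize(Sc[240:295,360:425],None,fx=3,fy=3,interpolation=cv2.INTER_CUBIC)
o=np.zeros((600,790,3),np.uint8);o[:432,:783]=A;o[433:433+165,0:225]=B[:165];o[433:598,230:425]=C;o[433:598,430:625]=F
cv2.imwrite("pics/crop2.png",o)
E
```

```text
(no output)
```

View pics/crop2.png

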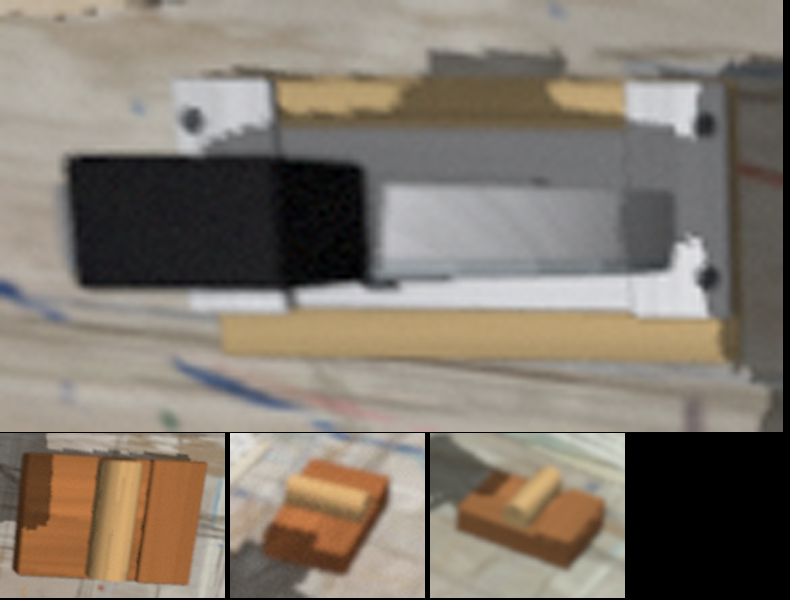

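```bash
python3 - <<'E'
from h import *
c=load("wrist1.png");w=lambda x,y:(130+x/5.4,90+y/5.4); q=lambda x,y:(375+x/1.8,112+(y-433)/1.8)
p=lambda n,*a:print(n,np.round(a,4).tolist())
p("grip top",*[onz(c,w(*k),.198) for k in[(68,158),(275,157),(278,286),(80,288)]])
p("lips",*[onz(c,w(*k),.0245) for k in[(175,80),(730,82),(733,318)]])
p("floor",*[onz(c,w(*k),.006) for k in[(222,355),(735,360)]])
# ridge right tangent -> axis at z .042, offset 14mm perpendicular to ray in yz
for k in[(142,461),(135,581)]:
    o,d=ray(c,q(*k)); n=np.array([0,-d[2],d[1]]);n/=np.linalg.norm(n[1:]); n*=np.sign(n[1])
    P=o+n*.014; p("axis",P+d*(.042-P[2])/d[2])
p("ridge mid z.045",onz(c,q(122,461),.045),onz(c,q(113.5,580),.045))
p("right edge z.03/.037",*[onz(c,q(*k),z) for z in(.03,.037) for k in[(207,461),(187,583)]])
p("left bottom z0",*[onz(c,q(*k),0) for k in[(20,455),(15,575)]])
p("left top? ",*[onz(c,q(*k),z) for z in (.03,.037) for k in[(27,455),(22,572)]])
s=read_state();E=c["extrinsics"];R=s["tcp_rot"];t=s["position"]
for nm,P in dict(tcp=(0,0,0),dialtop=(.007,0,.006),ctr=(.007,0,.07),tip0=(.009,0,.126),tipL=(.009,.018,.123),tipR=(.009,-.018,.123)).items(): print(nm,proj(c,R@np.array(P)+t).round(0))
E
```

```text
grip top [[0.5688, 0.1499, 0.198], [0.573, 0.1159, 0.198], [0.5524, 0.1146, 0.198], [0.5481, 0.1477, 0.198]]
lips [[0.5849, 0.2016, 0.0245], [0.6007, 0.0673, 0.0245], [0.5452, 0.0614, 0.0245]]
floor [[0.5182, 0.1949, 0.006], [0.5335, 0.0622, 0.006]]
axis [[0.6041, -0.1624, 0.042]]
axis [[0.5198, -0.1761, 0.042]]
ridge mid z.045 [[0.6023, -0.162, 0.045], [0.5182, -0.1738, 0.045]]
right edge z.03/.037 [[0.6115, -0.2287, 0.03], [0.5216, -0.2355, 0.03], [0.6111, -0.2257, 0.037], [0.5224, -0.2323, 0.037]]
left bottom z0 [[0.5982, -0.0972, 0.0], [0.5063, -0.1094, 0.0]]
left top?  [[0.5978, -0.0972, 0.03], [0.5133, -0.1086, 0.03], [0.5976, -0.096, 0.037], [0.5142, -0.1072, 0.037]]
tcp [328. 303.]
dialtop [328. 285.]
ctr [326. 246.]
tip0 [325. 222.]
tipL [348. 223.]
tipR [301. 223.]
```

Emit:
send_rows(commands=[[0,0,-18,2.53,-4.68,2.7,1],[0,0,-18,2.53,-4.68,2.7,1],[0,0,-18,2.53,-4.68,2.7,1],[0,0,-18,2.53,-4.68,2.7,1],[0,0,-18,2.53,-4.68,2.7,1],[0,0,-18,2.53,-4.68,2.7,1],[0,0,-18,2.53,-4.68,2.7,1],[0,0,-18,2.53,-4.68,2.7,1],[0,0,-18,2.53,-4.68,2.7,1],[0,0,-18,2.53,-4.68,2.7,1],[0,0,-18,2.53,-4.68,2.7,1],[0,0,-18,2.53,-4.68,2.7,1],[0,0,-18,2.53,-4.68,2.7,1],[0,0,-18,2.53,-4.68,2.7,1]])

```text
time_s: 3.13
position: [0.5601, 0.1254, 0.3004]
tcp_rot: [[-0.117, 0.993, -0.001], [0.993, 0.117, -0.001], [-0.001, -0.001, -1.0]]
force: [0.1, -0.1, 0.6]
opening: 1.005
grasp_force: 0.0
```

Emit:
send_rows(commands=[[0,0,-17.9,0,0,0,1],[0,0,-17.9,0,0,0,1],[0,0,-17.9,0,0,0,1],[0,0,-17.9,0,0,0,1],[0,0,-17.9,0,0,0,1],[0,0,-17.9,0,0,0,1],[0,0,-17.9,0,0,0,1],[0,0,-17.9,0,0,0,1],[0,0,-17.9,0,0,0,1],[0,0,-17.9,0,0,0,1],[0,0,-17.9,0,0,0,1],[0,0,-17.9,0,0,0,1],[0,0,-17.9,0,0,0,1],[0,0,-17.9,0,0,0,1],[0,0,-17.9,0,0,0,1]])

```text
time_s: 4.38
position: [0.5603, 0.1266, 0.3005]
tcp_rot: [[-0.994, -0.106, -0.0], [-0.106, 0.994, -0.0], [0.0, -0.0, -1.0]]
force: [0.1, -0.7, 0.4]
opening: 1.0
grasp_force: 0.0
```

```bash
python3 - <<'E'
from h import *
c=cap("wrist","wrist2.png");s=read_state();print(s["time_s"],s["position"],s["tcp_rot"].round(4).tolist(),s["force"],s["joint_positions"].round(1))
for P in [(.5606,.132,.198)]: print(proj(c,P))
E
```

```text
4.4333 [0.56029233 0.12679394 0.30051585] [[-0.9943, -0.1066, -0.0003], [-0.1066, 0.9943, -0.0002], [0.0003, -0.0001, -1.0]] [-0.43883469 -0.31048904 -0.16463397] [  1.6  21.6  83.9  -0.   74.5 -94.5]
[324.39017036 236.76915016]
```

View pics/wrist2.png

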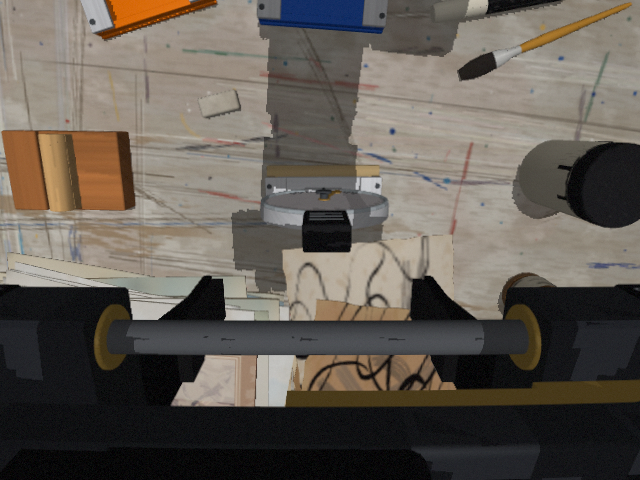

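The wrist view from the other side shows the grip top at (327,237), with the dial front and both hands visible near (325,192). The offcut is at (67,170). I'll descend and grip.

Emit:
send_rows(commands=[[0,0,-0.12,0,0.2,1,1],[0,0,-0.12,0,0.2,2,1],[0,0,-0.12,0,0.2,3,1],[0,0,-0.12,0,0.2,3.8,1],[0,0,-0.12,0,0.2,4.4,1],[0,0,-0.12,0,0.2,4.78,1],[0,0,-0.12,0,0.2,4.78,1],[0,0,-0.12,0,0.2,4.78,0],[0,0,-0.12,0,0.2,4.78,0],[0,0,-0.12,0,0.2,4.78,0],[0,0,-0.12,0,0.2,4.78,0],[0,0,-0.12,0,0.2,4.78,0],[0,0,-0.12,0,0.2,4.78,0],[0,0,-0.12,0,0.2,4.78,0],[0,0,-0.12,0,0.2,4.78,0]])

```text
time_s: 5.68
position: [0.5597, 0.1338, 0.1574]
tcp_rot: [[-0.993, -0.121, 0.0], [-0.121, 0.993, 0.0], [-0.0, 0.0, -1.0]]
force: [0.5, -0.3, 0.4]
opening: 0.476
grasp_force: 0.0
```

```bash
python3 - <<'E'
from h import *
s=read_state();print(s["time_s"],s["position"],s["tcp_rot"].round(4).tolist(),s["force"],s["moment"],s["opening"],s["grasp_force"])
c=cap("wrist","wrist3.png")
o=cv2.resize(c["image"][180:330,225:425],None,fx=4,fy=4,interpolation=cv2.INTER_CUBIC);cv2.imwrite("pics/crop3.png",o)
E
```

```text
5.6833 [0.55974866 0.1338003  0.15736298] [[-0.9926, -0.1211, 0.0003], [-0.1211, 0.9926, 0.0], [-0.0003, 0.0, -1.0]] [ 0.50520538 -0.28189727  0.39194062] [ 0.11532309 -0.11931819  0.0381759 ] 0.4762230187232472 0.0
```

View pics/crop3.png

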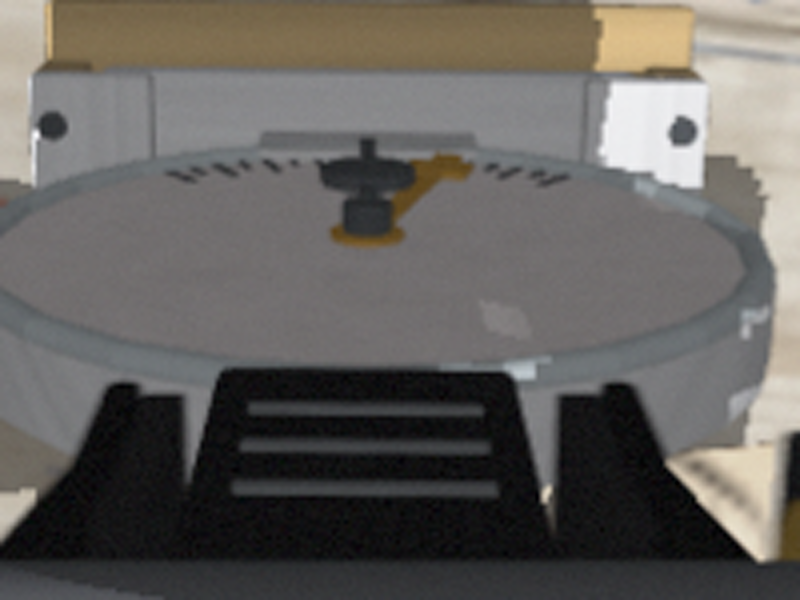

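The close view shows the hub at crop (367,232), the pointer hanging straight down to about (367,145), and the brass set hand ending near (457,162), on the gauge's +y side. I'll finish closing.

Emit:
send_rows(commands=[[0,0,0,0,0,0,0],[0,0,0,0,0,0,0],[0,0,0,0,0,0,0],[0,0,0,0,0,0,0],[0,0,0,0,0,0,0],[0,0,0,0,0,0,0]])

```text
time_s: 6.23
position: [0.5598, 0.1337, 0.1572]
tcp_rot: [[-0.993, -0.121, 0.0], [-0.121, 0.993, -0.0], [-0.0, -0.0, -1.0]]
force: [0.7, -1.3, 0.7]
opening: 0.415
grasp_force: 29.9
```

Emit:
send_rows(commands=[[0,0,0,0,0,-0.06,0],[0,0,0,0.2,0,-0.06,0],[0,0,0,0.4,0,-0.06,0],[0,0,0,0.7,0,-0.06,0],[0,0,0,1.0,0,-0.06,0],[0,0,0,1.3,0,-0.06,0],[0,0,0,1.6,0,-0.06,0],[0,0,0,1.9,0,-0.06,0],[0,0,0,2.1,0,-0.06,0],[0,0,0,2.2,0,-0.06,0],[0,0,0,2.2,0,-0.06,0],[0,0,0,2.2,0,-0.06,0],[0,0,0,2.2,0,-0.06,0]])

```text
time_s: 7.32
position: [0.4951, 0.1258, 0.1592]
tcp_rot: [[-0.993, -0.121, 0.002], [-0.121, 0.993, 0.0], [-0.002, -0.0, -1.0]]
force: [0.5, -1.3, -3.3]
opening: 0.409
grasp_force: 29.9
```

```bash
python3 - <<'E'
from h import *
s=read_state();print(s["time_s"],s["position"],s["tcp_rot"].round(4).tolist(),s["force"],s["opening"],s["grasp_force"])
c=cap("wrist","wrist4.png");c2=cap("side","side4.png")
o=cv2.resize(c["image"][180:330,225:425],None,fx=3,fy=3,interpolation=cv2.INTER_CUBIC)
b=cv2.resize(c2["image"][190:310,215:280+5],None,fx=2.6,fy=2.6);O=np.zeros((450,790,3),np.uint8);O[:450,:600]=o;O[:b.shape[0],605:605+b.shape[1]]=b
cv2.imwrite("pics/crop4.png",O)
E
```

```text
7.3167 [0.49510005 0.12577988 0.15918001] [[-0.9926, -0.1211, 0.0016], [-0.1211, 0.9926, 0.0001], [-0.0016, -0.0001, -1.0]] [ 0.49020543 -1.28720152 -3.29340332] 0.40866831142418486 29.9422654369846
```

View pics/crop4.png

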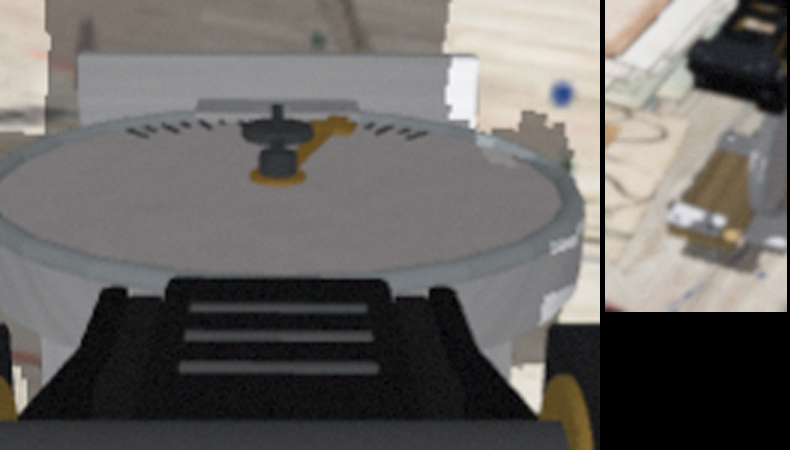

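The gauge is out of the holder, with its base free at the top of the crop and the empty holder in the side inset. The hub is at (278,175), the pointer tip at (278,105) and the set-hand end at about (347,123).

```bash
cat >> h.py <<'E'
Ttc=None
def ondial(c,s_T,uv,xp):
    # point in tool frame on plane tool x=xp
    o,d=ray(c,uv); Ti=np.linalg.inv(s_T); o=Ti[:3,:3]@o+Ti[:3,3]; d=Ti[:3,:3]@d
    return o+d*(xp-o[0])/d[0]
def TT():
    s=read_state();T=np.eye(4);T[:3,:3]=s["tcp_rot"];T[:3,3]=s["position"];return T,s
E
python3 - <<'E'
from h import *
c=load("wrist4.png");T,s=TT();w=lambda x,y:(225+x/3,180+y/3)
for xp in(.008,.012,.016):
  print(xp,[ondial(c,T,w(*k),xp).round(4)[1:].tolist() for k in[(278,176),(278,105),(347,123),(330,120),(340,128)]])
# grip/ base
print("base front edge ends",[ondial(c,T,w(*k),.022).round(4)[1:].tolist() for k in[(80,55),(476,55)]])
hsv=cv2.cvtColor(c["image"],cv2.COLOR_BGR2HSV);m=cv2.inRange(hsv,(10,120,60),(25,255,255));m[:215]=m[:215];M=np.zeros_like(m);M[212:245,290:350]=m[212:245,290:350]
ys,xs=np.nonzero(M);print(len(xs))
for y in range(212,245):
    k=xs[ys==y]
    if len(k):print(y,k.min(),k.max(),len(k))
print(s["joint_positions"].round(1))
E
```

```text
0.008 [[0.0004, 0.066], [0.0005, 0.1333], [0.0177, 0.1131], [0.0136, 0.1163], [0.0157, 0.1079]]
0.012 [[0.0004, 0.0524], [0.0005, 0.1157], [0.0166, 0.0967], [0.0128, 0.0997], [0.0147, 0.0918]]
0.016 [[0.0004, 0.0387], [0.0004, 0.098], [0.0156, 0.0802], [0.012, 0.083], [0.0138, 0.0757]]
base front edge ends [[-0.0512, 0.1303], [0.0523, 0.131]]
149
219 335 339 5
220 329 340 12
221 329 342 14
222 329 342 14
223 329 341 13
224 330 340 10
225 329 333 5
226 329 332 4
227 327 331 5
228 325 330 6
229 325 329 5
230 324 328 5
231 324 327 4
232 324 326 3
233 324 325 2
234 324 324 1
237 309 325 4
238 309 325 6
239 309 325 12
240 311 324 14
241 316 320 5
[  1.7  26.8 102.1   0.   51.1 -95.3]
```

Emit:
send_rows(commands=[[0,0,0,0,0,-1,0],[0,0,0,0,0,-2,0],[0,0,0,0,0,-3,0],[0,0,0,0,-0.5,-4,0],[0,0,0,-0.2,-1.5,-4,0],[0,0,0,-0.3,-2.5,-4,0],[0,0,0,-0.4,-3.5,-4,0],[0,0,0,-0.5,-4.5,-4,0],[-0.3,0,0,-0.6,-5.5,-4,0],[-0.6,0,0,-0.7,-6.5,-4,0],[-0.9,0,0,-0.8,-7.5,-4,0],[-1.2,0,0,-0.9,-8.5,-4,0],[-1.5,0,0,-0.96,-9.3,-4,0],[-1.5,0,0,-0.96,-9.8,-4,0],[-1.5,0,0,-0.96,-10,-4,0],[-1.5,0,0,-0.96,-10,-4,0],[-1.5,0,0,-0.96,-10,-4,0],[-1.5,0,0,-0.96,-10,-4,0],[-1.5,0,0,-0.96,-10,-4,0],[-1.5,0,0,-0.96,-10,-4,0]])

```text
time_s: 9.08
position: [0.559, -0.1669, 0.2792]
tcp_rot: [[-0.992, -0.122, -0.016], [-0.123, 0.984, 0.13], [0.0, 0.131, -0.991]]
force: [0.2, 0.1, -2.6]
opening: 0.415
grasp_force: 30.0
```

Emit:
send_rows(commands=[[0,0,0,0,0,0,0],[0,0,0,0,0,0,0],[0,0,0,0,0,0,0],[0,0,0,0,0,0,0],[0,0,0,0,0,0,0],[0,0,0,0,0,0,0],[0,0,0,0,0,0,0],[0,0,0,0,0,0,0]])

```text
time_s: 9.75
position: [0.5591, -0.1686, 0.2789]
tcp_rot: [[-0.993, -0.12, -0.016], [-0.121, 0.984, 0.13], [0.0, 0.131, -0.991]]
force: [-0.0, -0.4, -4.1]
opening: 0.41
grasp_force: 30.0
```

```bash
python3 - <<'E'
from h import *
s=read_state();print(s["time_s"],s["position"],s["tcp_rot"].round(4).tolist(),s["force"],s["opening"],s["grasp_force"],s["joint_positions"].round(1))
c=cap("wrist","wrist5.png")
o=cv2.resize(c["image"][200:250,275:375],None,fx=8,fy=8,interpolation=cv2.INTER_CUBIC)
cv2.imwrite("pics/crop5.png",o)
hsv=cv2.cvtColor(c["image"],cv2.COLOR_BGR2HSV);m=cv2.inRange(hsv,(10,120,60),(25,255,255))
for y in range(212,245):
    k=290+np.nonzero(m[y,290:350])[0]
    if len(k):print(y,k.min(),k.max(),len(k))
E
```

```text
9.75 [ 0.55911833 -0.16862327  0.27891336] [[-0.9926, -0.12, -0.0158], [-0.121, 0.9842, 0.1296], [0.0, 0.1305, -0.9914]] [-3.40843868e-03 -3.74016119e-01 -4.11523340e+00] 0.4103833825417339 29.973033308051527 [ -30.9   25.2   82.     6.1   77.5 -129.4]
219 335 340 6
220 329 340 12
221 328 342 15
222 326 342 17
223 326 341 16
224 329 340 10
225 329 333 5
226 328 332 5
227 327 331 5
228 326 330 5
229 324 329 6
230 324 328 5
231 324 327 4
232 324 326 3
233 324 325 2
234 324 324 1
237 309 325 5
238 309 325 6
239 309 325 13
240 311 324 14
241 315 320 6
```

View pics/crop5.png

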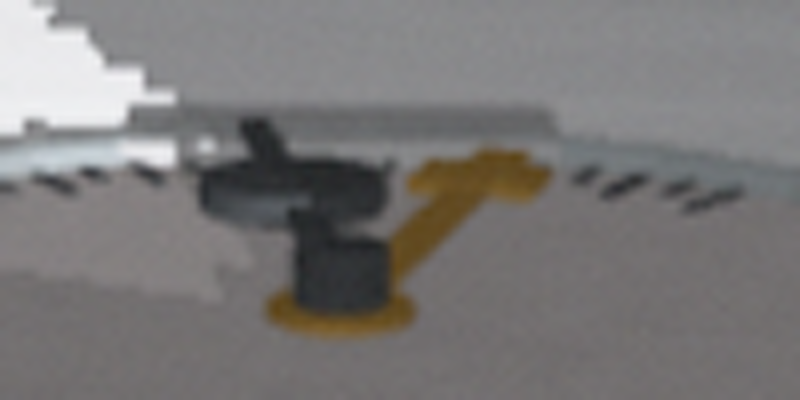

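The tilted view shows the pointer tip at crop (258,122), the hub at (340,270) and the brass end centred at (490,170). With the known tilt of −7.5° as scale, the set hand is at about 0.245 rad (14°). I'll tilt the other way and hover over the ridge.

Emit:
send_rows(commands=[[0.3,0,0,0,0.06,0.15,0],[0.8,0,0,0,0.17,0.4,0],[1.4,0,0,0,0.3,0.7,0],[2.0,0,0,0,0.42,1.0,0],[2.6,0,0,0,0.55,1.25,0],[3.2,0,0,0,0.68,1.5,0],[3.7,0,0,0,0.78,1.75,0],[4.1,0,0,0,0.86,1.95,0],[4.3,0,0,0,0.91,2.04,0],[4.3,0,0,0,0.91,2.04,0],[4.3,0,0,0,0.91,2.04,0],[4.3,0,0,0,0.91,2.04,0],[4.3,0,0,0,0.91,2.04,0],[4.3,0,0,0,0.91,2.04,0],[4.3,0,0,0,0.91,2.04,0],[4.3,0,0,0,0.91,2.04,0],[4.3,0,0,0,0.91,2.04,0],[4.3,0,0,0,0.91,2.04,0],[4.3,0,0,0,0.91,2.04,0],[4.3,0,0,0,0.91,2.04,0]])

```text
time_s: 11.47
position: [0.5549, -0.1337, 0.2218]
tcp_rot: [[-0.993, -0.118, 0.029], [-0.121, 0.963, -0.24], [-0.0, -0.242, -0.97]]
force: [-0.4, -0.3, -3.0]
opening: 0.41
grasp_force: 30.0
```

```bash
python3 - <<'E'
from h import *
s=read_state();print(s["time_s"],s["position"],s["tcp_rot"].round(4).tolist(),s["force"],s["moment"],s["opening"],s["joint_positions"].round(1))
c=cap("wrist","wrist6.png");D=cap("side","side6.png");S=cap("scene","scene6.png")
f=lambda i,k:cv2.resize(i,None,fx=k,fy=k,interpolation=cv2.INTER_CUBIC)
O=np.zeros((600,800,3),np.uint8);O[:400]=f(c["image"][200:250,275:375],8)
a=f(D["image"][130:225,280:380],2)[:190];b=f(S["image"][190:285,350:450],2);e=f(c["image"][80:270,180:480],1)
O[405:595,:200]=a;O[405:595,205:405]=b;O[405:595,410:710]=e
cv2.imwrite("pics/crop6.png",O)
E
```

```text
11.4667 [ 0.55486513 -0.13370545  0.22183942] [[-0.9926, -0.1175, 0.0293], [-0.1211, 0.9632, -0.2401], [-0.0, -0.2419, -0.9703]] [-0.43691949 -0.3144478  -2.95130731] [ 0.5129595  -0.07964433 -0.00646661] 0.4099900515489857 [ -18.    25.1   93.7  -15.3   56.2 -106.9]
```

View pics/crop6.png

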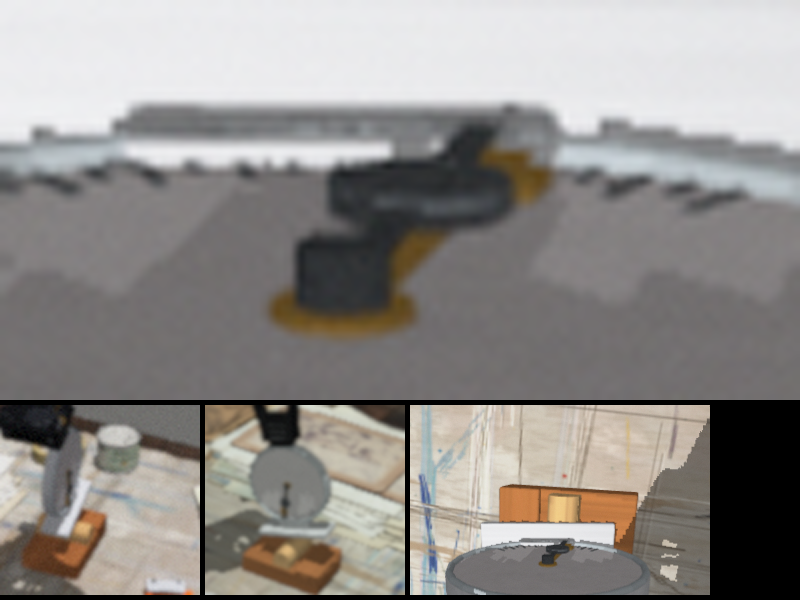

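The pointer tip at crop (480,130) now lies on the brass hand, whose end is centred at (490,170) — nearly matched, about 1° short. The insets show the base hovering just over the ridge. I'll check the ridge against its projection.

```bash
python3 - <<'E'
from h import *
c=load("wrist6.png")
ax=np.array([.9925,.122,0]);ce=np.array([.560,-.1685,.05])
for t in(-.042,-.03): print(proj(c,ce+t*ax))
hsv=cv2.cvtColor(c["image"],cv2.COLOR_BGR2HSV)
m=cv2.inRange(hsv,(10,60,140),(28,150,255))
for v in(172,178,184,190,194):
    k=310+np.nonzero(m[v,310:360])[0];print(v,k.min() if len(k) else None,k.max() if len(k) else None,len(k), c["image"][v,334])
E
```

```text
[325.83752002 168.10005384]
[325.75258485 181.6924745 ]
172 318 348 31 [127 192 233]
178 318 348 31 [135 201 239]
184 317 350 33 [132 197 236]
190 317 347 31 [128 194 234]
194 317 347 31 [129 193 233]
```

```bash
python3 - <<'E'
from h import *
c=load("wrist6.png")
for u,v in((317.3,175),(317,192)):
    o,d=ray(c,(u,v)); n=np.array([0,-d[2],d[1]]);n/=np.linalg.norm(n);n*=np.sign(n[1]);P=o+n*.014;P=P+d*(.042-P[2])/d[2]
    print(o.round(3),P.round(4),"expected y",-.1685+(P[0]-.56)*.123, "right edge:",[onz(c,(348.5,v),z).round(4).tolist() for z in(.042,.03)])
E
```

```text
[ 0.475 -0.104  0.38 ] [ 0.5262 -0.168   0.042 ] expected y -0.17265258055163354 right edge: [[0.5224, -0.154, 0.042], [0.524, -0.1557, 0.03]]
[ 0.475 -0.104  0.38 ] [ 0.5417 -0.1664  0.042 ] expected y -0.17075416951671488 right edge: [[0.5375, -0.1517, 0.042], [0.5397, -0.1534, 0.03]]
```

Emit:
send_rows(commands=[[0.1,0,0,0,0.08,0.15,0],[0.2,0,0,0,0.16,0.27,0],[0.2,0,0,0,0.21,0.36,0],[0.2,0,0,0,0.24,0.41,0],[0.2,0,0,0,0.26,0.45,0],[0.2,0,0,0,0.26,0.45,0],[0.2,0,0,0,0.26,0.45,0]])

```text
time_s: 12.2
position: [0.5544, -0.1295, 0.2068]
tcp_rot: [[-0.993, -0.117, 0.031], [-0.121, 0.959, -0.257], [0.0, -0.259, -0.966]]
force: [0.3, -0.3, -4.2]
opening: 0.412
grasp_force: 30.0
```

Emit:
send_rows(commands=[[0,0,0,0,0.004,0.016,0],[0,0,0,0,0.008,0.032,0],[0,0,0,0,0.012,0.048,0],[0,0,0,0,0.016,0.064,0],[0,0,0,0,0.016,0.064,0],[0,0,0,0,0.016,0.064,0]])

```text
time_s: 12.7
position: [0.5543, -0.1295, 0.2049]
tcp_rot: [[-0.993, -0.117, 0.031], [-0.121, 0.959, -0.257], [0.0, -0.259, -0.966]]
force: [-0.5, -0.1, -4.0]
opening: 0.414
grasp_force: 30.0
```

Continue lowering in ~1.2 mm steps until contact.

Emit:
send_rows(commands=[[0,0,0,0,0.005,0.02,0],[0,0,0,0,0.01,0.04,0],[0,0,0,0,0.01,0.04,0],[0,0,0,0,0.01,0.04,0]])

```text
time_s: 13.03
position: [0.5543, -0.1295, 0.2036]
tcp_rot: [[-0.993, -0.117, 0.031], [-0.121, 0.959, -0.257], [0.0, -0.259, -0.966]]
force: [-0.5, 0.0, -4.3]
opening: 0.411
grasp_force: 30.0
```

Emit:
send_rows(commands=[[0,0,0,0,0.005,0.02,0],[0,0,0,0,0.01,0.04,0],[0,0,0,0,0.01,0.04,0],[0,0,0,0,0.01,0.04,0]])

```text
time_s: 13.37
position: [0.5546, -0.1295, 0.2033]
tcp_rot: [[-0.993, -0.117, 0.032], [-0.121, 0.959, -0.257], [-0.001, -0.259, -0.966]]
force: [-1.2, 2.2, 4.9]
opening: 0.414
grasp_force: 30.0
```

Emit:
send_rows(commands=[[0,0,0,0,-0.003,-0.013,0],[0,0,0,0,-0.003,-0.013,0],[0,0,0,0,-0.003,-0.013,0],[0,0,0,0,-0.003,-0.013,0],[0,0,0,0,-0.003,-0.013,0],[0,0,0,0,-0.003,-0.013,0],[0,0,0,0,-0.003,-0.013,0],[0,0,0,0,-0.003,-0.013,0],[0,0,0,0,-0.003,-0.013,0],[0,0,0,0,-0.003,-0.013,0]])

```text
time_s: 14.2
position: [0.5546, -0.1295, 0.2033]
tcp_rot: [[-0.993, -0.117, 0.032], [-0.121, 0.959, -0.257], [-0.001, -0.259, -0.966]]
force: [-0.7, 3.1, 5.5]
opening: 0.413
grasp_force: 30.0
```

```bash
python3 - <<'E'
from h import *
T,s=TT();print(s["time_s"],s["position"],s["tcp_rot"].round(4).tolist(),s["force"],s["moment"],s["qvel"].round(2))
print("origin est",(T@[0,0,.151,1])[:3].round(4))
c=cap("wrist","wrist7.png");D=cap("side","side7.png");S=cap("scene","scene7.png");print(read_state()["force"])
f=lambda i,k:cv2.resize(i,None,fx=k,fy=k,interpolation=cv2.INTER_CUBIC)
O=np.zeros((600,800,3),np.uint8);O[:400]=f(c["image"][200:250,275:375],8)
a=f(D["image"][150:215,285:385],3)[:195];b=f(S["image"][210:275,350:450],3);
O[405:600,:300]=a;O[405:600,305:605]=b
cv2.imwrite("pics/crop7.png",O)
E
```

```text
14.2 [ 0.55464629 -0.12953062  0.20328969] [[-0.9926, -0.1169, 0.0321], [-0.1213, 0.9587, -0.2572], [-0.0007, -0.2592, -0.9658]] [-0.70863291  3.12473583  5.47745551] [ 0.57149668  0.33471827 -0.0495992 ] [-0.06 -0.18 -0.04 -0.07  0.05 -0.09]
origin est [ 0.5595 -0.1684  0.0574]
[-1.00043867  3.08692176  5.5054685 ]
```

View pics/crop7.png

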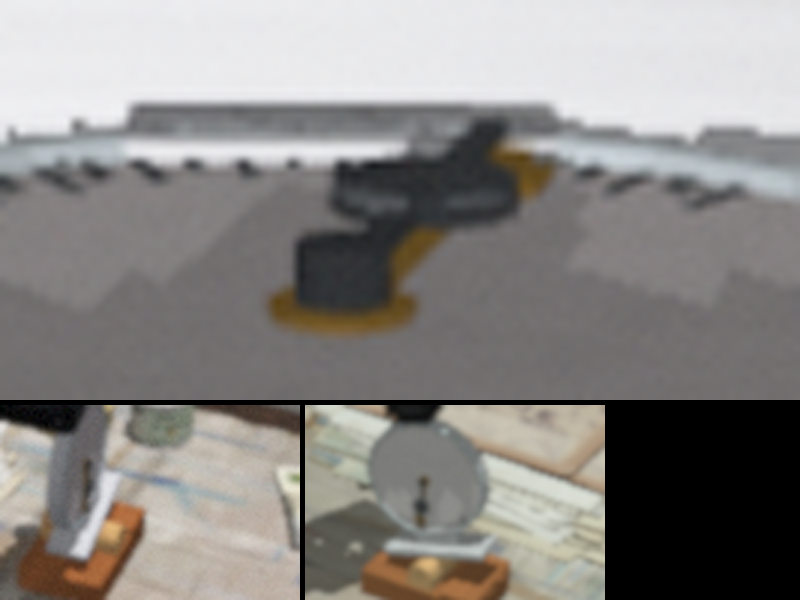

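The pointer tip is at (490,122), over the middle of the brass end, and the gauge sits square on the ridge. Contact is about 9–10 N, so I'll ease it.

Emit:
send_rows(commands=[[0,0,0,0,-0.004,-0.014,0],[0,0,0,0,-0.004,-0.014,0],[0,0,0,0,-0.004,-0.014,0],[0,0,0,0,-0.004,-0.014,0],[0,0,0,0,-0.004,-0.014,0],[0,0,0,0,-0.004,-0.014,0]])

```text
time_s: 14.85
position: [0.5546, -0.1295, 0.2033]
tcp_rot: [[-0.993, -0.117, 0.032], [-0.121, 0.959, -0.257], [-0.0, -0.259, -0.966]]
force: [-0.0, 1.2, 3.8]
opening: 0.413
grasp_force: 30.0
```

Emit:
send_rows(commands=[[0,0,0,0,-0.002,-0.01,0],[0,0,0,0,-0.002,-0.01,0],[0,0,0,0,-0.002,-0.01,0],[0,0,0,0,-0.002,-0.01,0],[0,0,0,0,-0.002,-0.01,0],[0,0,0,0,-0.002,-0.01,0],[0,0,0,0,-0.002,-0.01,0],[0,0,0,0,-0.002,-0.01,0],[0,0,0,0,-0.002,-0.01,0],[0,0,0,0,-0.002,-0.01,0],[0,0,0,0,-0.002,-0.01,0],[0,0,0,0,-0.002,-0.01,0],[0,0,0,0,-0.002,-0.01,0],[0,0,0,0,-0.002,-0.01,0],[0,0,0,0,-0.002,-0.01,0],[0,0,0,0,-0.002,-0.01,0],[0,0,0,0,-0.002,-0.01,0],[0,0,0,0,-0.002,-0.01,0]])

```text
time_s: 16.35
position: [0.5543, -0.1295, 0.2035]
tcp_rot: [[-0.993, -0.117, 0.031], [-0.121, 0.959, -0.257], [0.0, -0.259, -0.966]]
force: [0.8, 0.7, -0.9]
opening: 0.41
grasp_force: 30.0
```

```bash
python3 - <<'E'
from h import *
F=[]
for i in range(4):
    c=cap("wrist"); F.append(read_state()["force"].round(1).tolist())
print(F,read_state()["position"])
a=load("wrist7.png")["image"][205:250,275:375].astype(int);b=c["image"][205:250,275:375].astype(int)
print("diff vs last view",np.abs(a-b).mean(),np.abs(a-b).max())
E
```

```text
[[0.4, -0.7, -0.7], [0.7, -0.4, -1.9], [0.2, 0.6, -1.9], [0.4, -0.4, -2.3]] [ 0.55430992 -0.12950168  0.20344352]
diff vs last view 4.963111111111111 90
```

Emit:
send_rows(commands=[[0,0,0,0,0.003,0.011,0],[0,0,0,0,0.003,0.011,0],[0,0,0,0,0.003,0.011,0],[0,0,0,0,0.003,0.011,0],[0,0,0,0,0.003,0.011,0],[0,0,0,0,0.003,0.011,0],[0,0,0,0,0.003,0.011,0],[0,0,0,0,0.003,0.011,0],[0,0,0,0,0.003,0.011,0],[0,0,0,0,0.003,0.011,0],[0,0,0,0,0.003,0.011,0],[0,0,0,0,0.003,0.011,0],[0,0,0,0,0.003,0.011,0],[0,0,0,0,0.003,0.011,0],[0,0,0,0,0.003,0.011,0],[0,0,0,0,0.003,0.011,0],[0,0,0,0,0.003,0.011,0],[0,0,0,0,0.003,0.011,0]])

```text
time_s: 18.05
position: [0.5545, -0.1295, 0.2033]
tcp_rot: [[-0.993, -0.117, 0.032], [-0.121, 0.959, -0.257], [-0.0, -0.259, -0.966]]
force: [0.0, 1.6, 3.1]
opening: 0.413
grasp_force: 30.0
```

```bash
python3 - <<'E'
from h import *
F=[]
for i in range(20):
    c=cap("wrist"); F.append(read_state()["force"].round(1).tolist()[2])
s=read_state();print(F,s["force"],s["position"],s["time_s"])
a=load("wrist7.png")["image"];b=c["image"]
for im in(a,b):
    g=cv2.cvtColor(im,cv2.COLOR_BGR2GRAY)
    print([(v,[int(x) for x in np.nonzero(g[v,325:345]<75)[0]+325]) for v in(215,216,217,218,219)])
E
```

```text
[3.5, 2.4, 4.2, 4.0, 4.0, 3.5, 3.9, 5.1, 4.5, 5.0, 4.3, 4.5, 4.6, 3.4, 4.5, 4.4, 4.2, 5.2, 5.3, 4.4] [0.34273303 1.31910724 4.408024  ] [ 0.55444314 -0.12949713  0.20329172] 19.05
[(215, [334, 335, 336, 337]), (216, [334, 335, 336, 337]), (217, [332, 333, 334, 335, 336, 337]), (218, [331, 332, 333, 334, 335, 336]), (219, [330, 331, 332, 333, 334, 335, 336])]
[(215, [334, 335, 336, 337]), (216, [333, 334, 335, 336, 337]), (217, [332, 333, 334, 335, 336]), (218, [331, 332, 333, 334, 335, 336]), (219, [330, 331, 332, 333, 334, 335, 336])]
```

Contact is steady at about 8 N and the pointer is still, over the set hand. Handing in.

```bash
python3 -c "
from rig import bot
print(bot.hand_in())"
```

```text
the job is handed in; nothing more can be done
None
```

I handed the job in with the gauge still gripped and held square across the ridge at about 8 N contact, its pointer steady over the set hand (about 0.26 rad); the hand-in returned no verdict.

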